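# Park the module and unbolt the test guard's sagging gate, holding it ajar

## Task

Clear the finned module out of the gate's way: stand it upright and lengthwise on the narrow raised rail and let go of it. Then free the barrel bolt on top of the guard's gate - it sags, so its knob must be lifted to carry the toe over the keeper's bent lip while it is pulled, without forcing it - and swing the gate towards the robot until it stands ajar, about a third of the way open to a right angle. The gate shuts itself: finish while still holding it there, and do not disturb the other things on the bench.

Things in the scene. Friction and masses are not known exactly. Their poses are not given: they have to be found in the camera images.
- module: Finned power module to be parked: upright block 32 (its x) by 60 (its y) by 70 mm tall (its z), dark lower part, aluminium fins running along its y on top; its flat sides can be gripped over the full height. 0.2 to 0.35 kg. Origin at the centre of its underside. It starts standing on the bench in front of the gate, in its swing.
- rail_top (a point): Centre of the top face of the narrow raised rail, an aluminium bar 20 mm wide (its x) and 100 mm long (its y), standing 80 mm over the bench on a grey foot 90 by 110 mm that is fixed to the bench. The module belongs here, its y along the rail's y, either way round, its underside centred across the 20 mm width. The rail is on the left or the right of the guard.
- guard: Bench guard, a fixed box of aluminium posts (170 mm high) and clear panels, open at the top, 365 mm wide (its y) and 250 mm deep (from its gate towards its +x). Origin on the bench under the gate's plane, x pointing from the gate into the guard, y along the closed gate towards its hinge. The gate fills the front, from y = +140 mm (hinge) to y = -135 mm (free stile); the lock post with the keeper stands at y = -145 to -191 mm.
- gate_hinge (a point): Point on the gate's upright hinge axis, at the height of the gate's top (170 mm over the bench).
- gate: The gate leaf with the bolt on it: 275 mm wide, 30 mm thick at the top rail, top at 170 mm. Origin on the hinge axis at bench height; its y points from the free stile to the hinge.
- gate_swing (a joint): Gate angle in rad: 0 shut, growing as the free stile swings towards the robot (clockwise seen from above), at most 1.2. A spring closes it (0.36 N m when shut, plus 1.2 N m per rad), so it takes about 5 N at the knob to hold it half a radian open.
- bolt: The steel barrel bolt lying along the gate on top of its top rail (0.18 kg), with an upright knob and, at its far end over the lock post, a downturned toe 12 by 16 mm. Origin under the knob's axis at the height of the gate's top rail, y along the gate towards the hinge. Two guide staples, 220 mm over the bench, stand on the gate 42 mm beyond the knob's axis at either end of its 45 mm travel; shot home, the knob is 65 mm to the free-stile side of the guard's y = 0.
- bolt_knob (a point): Centre of the top of the bolt's knob, an upright round steel knob 20 mm in diameter and 40 mm tall below this point (the rod's top lies 51 mm below this point), 245 mm over the bench when the bolt sags. Grip it from above.
- bolt_draw (a joint): How far the bolt is drawn towards the hinge, in m: 0 to 0.003 shot home, at most 0.045. While it sags the toe catches on the keeper's bent lip at about 0.004. The toe is out of the keeper above 0.030. Friction about 1 N; it stays where it is left.
- bolt_lift (a joint): How far the bolt is lifted in its tall guides, in m: 0 sagging (its own weight pulls it there), at most 0.018. The toe passes over the keeper's lip when lifted more than about 0.010. Lifted or not, the toe keeps the gate shut until it is drawn out of the keeper.
- keeper: Steel keeper on top of the lock post: two upright cheeks 45 mm tall, 19 mm apart, with the toe between them, and a bent lip 10 mm thick and 12 mm high across the side towards the gate. Origin on the guard's middle line (over the guard's origin) at the post's top, 170 mm over the bench; the lip is at y = -147 to -157 mm, the cheeks at y = -152 to -184 mm.
- tray: Bystander: black divided tray, 100 by 120 by 45 mm, fixed on the other side than the rail. Origin under its centre.
- multimeter: Bystander: handheld meter lying flat, 140 (x) by 70 by 30 mm. Origin under its centre.
- spool: Bystander: spool, 52 mm across, 40 mm high. Origin under its centre.
- driver: Bystander: screwdriver lying on the bench, about 200 mm long. Origin under its middle.
- flux_jar: Bystander: small jar, 48 mm across, 60 mm high. Origin under its centre.
- fixture_block: Bystander: flat brown block 90 by 50 by 30 mm with two brass pins. Origin under its centre.
- adapter: Bystander: small round metal adapter, 30 mm across, 50 mm high. Origin under its centre.

How it is judged:
By the outcome, as a careful person would: the job done as asked, in the order asked, and still so for the second after the job is handed in, while the arm keeps its last pose, push and grip.
It also fails if it takes over 48 s, if anything falls off the work surface, if the arm or the gripper's body presses on something with over 40 N, if the wrist force passes 120 N, or if a joint passes its speed limit or range.

## Robot

A 6-joint arm with a two-finger parallel gripper is mounted at the origin on the work surface. World frame = base frame: x ahead of the robot, y to its left, z up, the work surface at z = 0. Lengths are in m, angles in degrees, forces in N, time in s.
With the tool pointing down it reaches from about 0.25 to 0.725 m from the base axis. Payload 9.7 kg.
Tool frame: the origin (TCP) lies at the very end of the fingers, on their centre line; the grasp point (between the pads) lies 19 mm behind it (bot.hold_point_z is the distance from the TCP to the grasp point, in m); z points along the fingers, y is the line along which they close (so a half turn about z gives the same grasp; the last joint's range is limited). The gripper opens to 85 mm and grips with 20 to 120 N. Pads are 22 mm wide; open, the fingers measure 114 mm over their backs; the gripper's body (76 mm by 85 mm) begins 54 mm behind the grasp point. The pads swing forward as they close: fully open they stand 13 mm farther back than shut.
Start: joints at [71.505, 4.979, 10.078, 95.1, 0, 90], TCP at [0.174, 0.522, 0.231] pointing down, gripper open.
Joint ranges: [-179.16, 179.16], [-48.56, 103.87], [-65.8, 70.77], [-126.05, 130.52], [-82.76, 87.17], [-180, 180]. Speed limits (degrees/s): [127.2, 127.2, 147.25, 180, 180, 180].

## Interface

Orientations are given as [roll, pitch, yaw] about the fixed x, y, z axes, in that order (R = Rz(yaw) Ry(pitch) Rx(roll)).
In Python, from workcell import bot gives the robot as it stands.
- The arm moves only by the tool play_rows, never from a script. Its argument "targets" is a list of rows, each an object with "grip": the closure in counts, from 0 (fully open) to 255 (shut); "linear": the shift along the world's x, y, z in cm, a list of three; "delta_rot": the turn, a rotation vector about the world's x, y, z in rad, a list of three. A call has 1 to 10 rows; each row is the pose to reach, as a shift and turn from the pose commanded when the call began; what a row does not reach only later rows make up. A row lasts 1/10 s, in which the tool goes at most 50 mm and 8.59 degrees, less where a joint would pass 70% of its speed; a pose out of reach is approached as far as the arm can. A call with a gripper value outside its range is refused whole. The fingers move at their own pace and stop on an object; "force" is the grip in N (left out, the last holds). Time passes only in rows, so rows that repeat a pose let the fingers close. It gives the time, the measured TCP pose, the force, the opening and the grip force at its end, in the units of the state.
- bot.get_obs(): the state, without advancing time (a new reading comes with each control period).
- bot.camera(name): name is "scene" or "top" or "wrist"; returns a dict with "color" (420x560x3 uint8, red, green, blue), "range_z" (420x560 float32, m along the optical axis (not along the pixel's ray), 0 where there is no reading), "fov_y" (degrees; the focal length in pixels is half the picture's height over the tangent of half this angle, whatever the lens; pixels are square), "cx", "cy" (the principal point, pixels), "world_to_cam" (4x4, takes a point from world to camera coordinates). Camera axes: x right, y up, looking along -z (the intrinsics and any distortion apply to the point x, -y, -z); pixel columns grow to the right and rows downward; lengths in m; the calibration is good to about 2 mm. A picture is of the moment at which its call begins.
- bot.job_done(): hands the job in; it is judged then, once.
Trained networks look in a picture, given as the dict that the camera call returned (one of the last four; its "shot" number tells which), for a name from the list of things; names that differ only in an ending like _2 or _b are one class to them, and where a whole thing is asked for, a point or a joint stands for the part that bears it (a point fixed in the world has none). Each returns a list of dicts, best first, with "conf" (0 to 1); they miss things now and then, are a little off and sometimes report something else, mostly with a low value. They report only what shows in the picture. A call takes as long as a camera call.
- bot.search_frame(picture, target): "box" ([left, top, right, bottom] in pixels, round what is visible of it).
- bot.trace(picture, target): "pixels" (420x560 bool, what is visible of it) and "box" ([left, top, right, bottom] in pixels, round what is visible of it).
- bot.pinpoint(picture, target): "pixel" ([column, row] in pixels: a listed point, or the origin of a listed thing).
The state is a dict: "time": time; "q": joint angles; "qd": joint speeds; "joint_efforts": joint torques, N m; "ee_pos": TCP position; "tcp_rot": TCP orientation; "wrist_force": force on the tool from outside, world axes, zero at the start; "torque": the same for the moment, N m; "opening": finger opening in m; "grasp_force": force on a finger pad.
Only numpy, scipy, OpenCV 4.12 (cv2) and the standard library are available. Lean on these libraries where they do the work, as an engineer would, in place of code of your own. Each camera call takes 0.05 s, during which the arm holds its last target. There are 200 camera calls.

## Working session

There is one attempt and no reset: what is moved stays moved. The work goes in short steps, Python scripts to look and compute and a tool call to move; the robot and the scene stay as the last step left them, time stands still between calls to the robot, and variables do not carry over. Pictures are saved under pics/ and viewed, at most 10 in all, crops included, and the job is handed in when it is done.

Besides the shell and the picture viewer there is one more tool, called after "Request:" as name(argument=value, ...) on one line, values as JSON. play_rows: Moves the arm, as the interface text tells. Its arguments: {"type":"object","properties":{"targets":{"type":"array","items":{"type":"object","properties":{"grip":{"type":"number"},"linear":{"type":"array","items":{"type":"number"}},"delta_rot":{"type":"array","items":{"type":"number"}}}}},"force":{"type":"number"}},"required":["targets"]}

```bash
mkdir -p pics; cat > h.py <<'E'
import numpy as np, cv2
from workcell import bot
def ray(p,px):
    f=210/np.tan(np.radians(p["fov_y"]/2)); 
    d=np.array([(px[0]-p["cx"])/f,-(px[1]-p["cy"])/f,-1.0]); return d
def inv(p): return np.linalg.inv(p["world_to_cam"])
def at_z(p,px,z):
    T=inv(p); o=T[:3,3]; d=T[:3,:3]@ray(p,px); return o+d*(z-o[2])/d[2]
def cloud(p):
    v,u=np.mgrid[:420,:560]; f=210/np.tan(np.radians(p["fov_y"]/2)); r=p["range_z"]
    c=np.stack([(u-p["cx"])/f*r,-(v-p["cy"])/f*r,-r],-1); T=inv(p)
    return c@T[:3,:3].T+T[:3,3]
def save(p,n): cv2.imwrite("pics/"+n,p["color"][:,:,::-1])
E
ls; python3 - <<'E'
from h import *
np.set_printoptions(precision=3,suppress=True)
o=bot.get_obs();print(o)
for n in ["top","scene"]:
    p=bot.camera(n);save(p,n+"1.png");C=cloud(p);print(n,p["fov_y"],p["cx"],p["cy"],[k for k in p],inv(p)[:3])
    for t,z in [("module",0),("rail_top",.08),("guard",0),("gate_hinge",.17),("bolt_knob",.245),("keeper",.17),("bolt",.17),("tray",0),("multimeter",0),("spool",0),("driver",0),("flux_jar",0),("fixture_block",0),("adapter",0)]:
        r=bot.pinpoint(p,t)
        for a in r[:2]:
            px=a["pixel"]; print(t,round(a["conf"],2),np.round(px),at_z(p,px,z), C[min(419,int(px[1])),min(559,int(px[0]))])
E
```

```text
h.py
pics
{'time': 0.0, 'q': array([71.504,  5.012, 10.034, 95.099,  0.001, 89.998]), 'qd': array([-0.021, -0.072, -0.012,  0.008, -0.016, -0.059]), 'joint_efforts': array([  0.001, -52.038,  46.481,   0.016,   0.   ,   0.   ]), 'ee_pos': array([0.174, 0.521, 0.231]), 'tcp_rot': array([-179.923,   -0.001,  161.506]), 'wrist_force': array([-0.083, -0.429, -0.24 ]), 'torque': array([-0.005, -0.014,  0.018]), 'grasp_force': 0.0, 'opening': 0.08544110563026414}
top 47.155144232313674 275.34242193222724 212.04616353411043 ['color', 'range_z', 'fov_y', 'cx', 'cy', 'world_to_cam', 'shot'] [[ 0.111  0.973 -0.2    0.332]
 [-0.994  0.109 -0.02  -0.013]
 [ 0.002  0.201  0.98   1.319]]
module 0.58 [313. 248.] [ 0.513 -0.101  0.   ] [ 0.508 -0.096  0.053]
module 0.26 [175. 199.] [0.606 0.298 0.   ] [0.601 0.292 0.03 ]
rail_top 0.87 [407. 276.] [ 0.457 -0.341  0.08 ] [ 0.457 -0.342  0.076]
guard 0.68 [295. 200.] [ 0.644 -0.037  0.   ] [ 0.638 -0.036  0.03 ]
gate_hinge 0.92 [242. 186.] [0.624 0.101 0.17 ] [0.626 0.103 0.166]
gate_hinge 0.37 [407. 276.] [ 0.448 -0.317  0.17 ] [ 0.46  -0.341  0.078]

[... 1510 characters left out ...]
1.23  -0.056  1.27 ]
bolt 0.17 [270. 262.] [ 0.724 -0.049  0.17 ] [ 0.651 -0.048  0.017]
tray 0.63 [382. 204.] [0.462 0.33  0.   ] [0.463 0.328 0.003]
multimeter 0.98 [316. 201.] [0.435 0.117 0.   ] [0.453 0.112 0.034]
multimeter 0.47 [322. 229.] [0.542 0.124 0.   ] [0.633 0.097 0.173]
spool 0.5 [223. 199.] [ 0.409 -0.191  0.   ] [ 0.435 -0.187  0.042]
driver 0.65 [249. 222.] [ 0.503 -0.107  0.   ] [ 0.64  -0.098  0.241]
driver 0.63 [175. 286.] [ 0.706 -0.335  0.   ] [ 0.711 -0.333  0.014]
flux_jar 0.6 [149. 259.] [ 0.613 -0.417  0.   ] [ 0.636 -0.404  0.05 ]
fixture_block 0.9 [426. 244.] [0.616 0.443 0.   ] [0.628 0.429 0.03 ]
adapter 0.41 [380. 240.] [0.594 0.302 0.   ] [0.61  0.292 0.033]
```

View pics/top1.png

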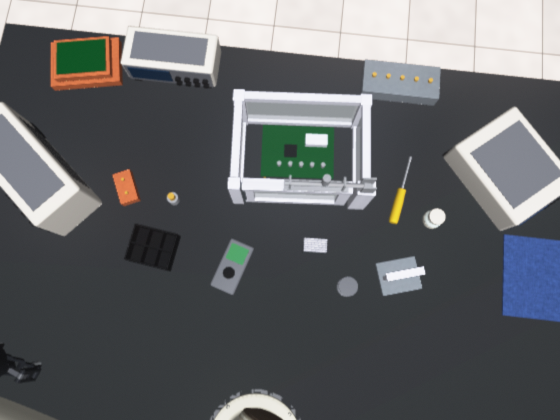

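View pics/scene1.png

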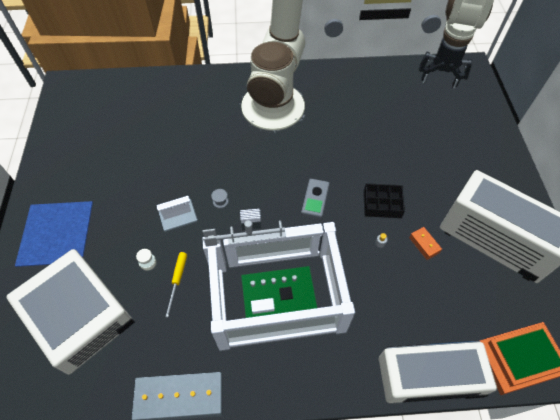

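```bash
python3 - <<'E'
from h import *
np.set_printoptions(precision=4,suppress=True)
for n in ["top","scene"]:
    p=bot.camera(n);C=cloud(p);x,y,z=C[...,0],C[...,1],C[...,2]
    def rect(m,l):
        P=C[m][:,:2].astype(np.float32)
        if len(P)<8: return print(l,len(P))
        print(n,l,len(P),cv2.minAreaRect(P),C[m].mean(0),C[m].min(0),C[m].max(0))
    rect((abs(x-.51)<.07)&(abs(y+.1)<.07)&(z>.058)&(z<.082),"module")
    rect((abs(x-.46)<.08)&(abs(y+.335)<.09)&(z>.07)&(z<.09),"rail")
    rect((abs(x-.46)<.08)&(abs(y+.335)<.09)&(z>.005)&(z<.05),"foot")
    rect((x<.72)&(x>.6)&(y<.12)&(y>-.08)&(z>.155)&(z<.18),"gatetop")
    rect((abs(x-.637)<.03)&(abs(y+.1)<.03)&(z>.235)&(z<.26),"knob")
    for t in ["module","bolt_knob"]:
        for r in bot.trace(p,t)[:1]: 
            Q=C[r["pixels"]]; print(t,r["conf"],np.percentile(Q,[2,50,98],axis=0))
E
```

```text
top module 201 ((0.5117782950401306, -0.10036014020442963), (0.03293303772807121, 0.05913075804710388), 4.38640022277832) [ 0.512  -0.1003  0.0665] [ 0.4956 -0.1311  0.058 ] [ 0.5285 -0.0699  0.0737]
top rail 309 ((0.46220749616622925, -0.3366736173629761), (0.019977077841758728, 0.10125767439603806), 17.134307861328125) [ 0.4619 -0.3356  0.0784] [ 0.4388 -0.3856  0.0707] [ 0.4846 -0.2866  0.0854]
top foot 1072 ((0.4526136517524719, -0.3372724652290344), (0.14959625899791718, 0.14099480211734772), 80.09034729003906) [ 0.4602 -0.3334  0.0107] [ 0.3813 -0.4168  0.005 ] [ 0.5183 -0.2591  0.0467]
top gatetop 939 ((0.6665499210357666, 0.020218662917613983), (0.10556874424219131, 0.19962163269519806), 0.08659543097019196) [0.6353 0.0362 0.1681] [ 0.6136 -0.0796  0.155 ] [0.7192 0.12   0.1764]
top knob 61 ((0.643989622592926, -0.10029137879610062), (0.01825200766324997, 0.018156079575419426), 51.07186508178711) [ 0.644  -0.1002  0.2431] [ 0.6351 -0.1099  0.2351] [ 0.6559 -0.0913  0.2481]
module 0.92 [[ 0.495  -0.1278 -0.0028]
 [ 0.5088 -0.0969  0.059 ]
 [ 0.5312 -0.0704  0.0725]]
bolt_knob 
[... 581 characters left out ...]
448082983493805), 86.27586364746094) [ 0.4772 -0.3342  0.0168] [ 0.3826 -0.4245  0.0051] [ 0.5382 -0.2464  0.0499]
scene gatetop 799 ((0.6673453450202942, 0.02068810909986496), (0.10537362098693848, 0.198339581489563), 0.540099561214447) [0.643  0.0355 0.1679] [ 0.6137 -0.0786  0.1551] [0.7191 0.12   0.1786]
scene knob 53 ((0.6451930999755859, -0.10240444540977478), (0.018663521856069565, 0.01875060796737671), 69.6839370727539) [ 0.6461 -0.1019  0.2438] [ 0.635  -0.1114  0.2356] [ 0.6548 -0.0926  0.2501]
module 0.65 [[ 0.4954 -0.1318  0.002 ]
 [ 0.5231 -0.0977  0.065 ]
 [ 0.5932 -0.0735  0.1685]]
bolt_knob 0.62 [[ 0.6364 -0.1853  0.1847]
 [ 0.6477 -0.1027  0.1928]
 [ 0.6557 -0.0224  0.2474]]
```

The top view shows the module at (315,245), the rail at (405,275) on the right, and the knob at (327,181). Both cameras agree on positions within 2 mm, so I'm moving over the module.

Request:
play_rows(targets=[{"linear": [33.7,-62.2,-3],"delta_rot": [0,0,-1.195],"grip": 0},{"linear": [33.7,-62.2,-3],"delta_rot": [0,0,-1.195],"grip": 0},{"linear": [33.7,-62.2,-3],"delta_rot": [0,0,-1.195],"grip": 0},{"linear": [33.7,-62.2,-3],"delta_rot": [0,0,-1.195],"grip": 0},{"linear": [33.7,-62.2,-3],"delta_rot": [0,0,-1.195],"grip": 0},{"linear": [33.7,-62.2,-3],"delta_rot": [0,0,-1.195],"grip": 0},{"linear": [33.7,-62.2,-3],"delta_rot": [0,0,-1.195],"grip": 0},{"linear": [33.7,-62.2,-3],"delta_rot": [0,0,-1.195],"grip": 0},{"linear": [33.7,-62.2,-3],"delta_rot": [0,0,-1.195],"grip": 0},{"linear": [33.7,-62.2,-3],"delta_rot": [0,0,-1.195],"grip": 0}], force=40)

```text
time: 2.8
ee_pos: [0.413, 0.0803, 0.2104]
tcp_rot: [179.9, -0.0, 93.0]
wrist_force: [0.5, 1.3, 0.3]
opening: 0.0854
grasp_force: 0.0
```

Request:
play_rows(targets=[{"linear": [9.8,-18.2,-2],"delta_rot": [0,0,0],"grip": 0},{"linear": [9.8,-18.2,-2],"delta_rot": [0,0,0],"grip": 0},{"linear": [9.8,-18.2,-2],"delta_rot": [0,0,0],"grip": 0},{"linear": [9.8,-18.2,-2],"delta_rot": [0,0,0],"grip": 0},{"linear": [9.8,-18.2,-2],"delta_rot": [0,0,0],"grip": 0},{"linear": [9.8,-18.2,-2],"delta_rot": [0,0,0],"grip": 0},{"linear": [9.8,-18.2,-2],"delta_rot": [0,0,0],"grip": 0}])

```text
time: 3.5
ee_pos: [0.5101, -0.099, 0.1902]
tcp_rot: [-180.0, -0.0, 93.0]
wrist_force: [-0.6, 0.2, 0.1]
opening: 0.0848
grasp_force: 0.0
```

```bash
python3 - <<'E'
from h import *
np.set_printoptions(precision=4,suppress=True)
o=bot.get_obs();print(o["ee_pos"],o["tcp_rot"],o["q"])
p=bot.camera("wrist");save(p,"w1.png");np.savez("w1.npz",**{k:p[k] for k in p});C=cloud(p);x,y,z=C[...,0],C[...,1],C[...,2]
def rect(m,l):
    P=C[m][:,:2].astype(np.float32)
    if len(P)<8: return print(l,len(P))
    print(l,len(P),cv2.minAreaRect(P),C[m].mean(0),C[m].min(0),C[m].max(0))
rect((abs(x-.51)<.07)&(abs(y+.1)<.07)&(z>.06)&(z<.082),"module")
rect((abs(x-.645)<.03)&(abs(y+.1)<.03)&(z>.235)&(z<.26),"knob")
rect((x<.72)&(x>.6)&(z>.16)&(z<.175),"gate")
E
```

```text
[ 0.5101 -0.099   0.1902] [-179.9831   -0.0192   93.039 ] [-10.9938   0.1645   0.5325  90.3891   0.0145  75.9671]
module 1415 ((0.5127249956130981, -0.09831003844738007), (0.03200938180088997, 0.06035197898745537), 2.258511543273926) [ 0.5123 -0.0963  0.0689] [ 0.4956 -0.1291  0.06  ] [ 0.5296 -0.0676  0.0717]
knob 0
gate 16735 ((0.6397939920425415, -0.09160572290420532), (0.025760401040315628, 0.2527976930141449), 3.604085683822632) [ 0.6333 -0.0551  0.1694] [ 0.6193 -0.2185  0.16  ] [0.6553 0.0338 0.175 ]
```

View pics/w1.png

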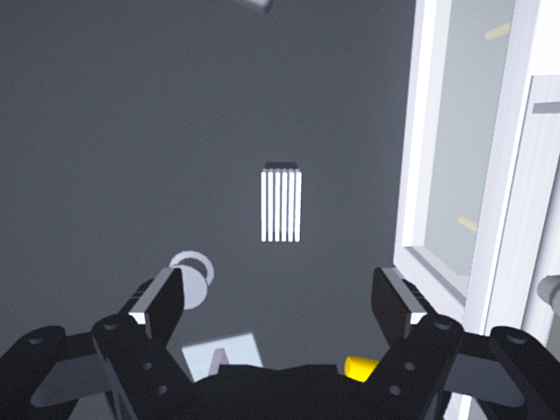

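The wrist view shows the fins at (282,205) between the fingers, with the gate to the right and clear of them. Measured module pose is (0.5125, -0.098), yaw about 2.3°.

Request:
play_rows(targets=[{"linear": [0.2,0.1,-5],"delta_rot": [0,0,-0.01],"grip": 0},{"linear": [0.2,0.1,-10],"delta_rot": [0,0,-0.01],"grip": 0},{"linear": [0.2,0.1,-14],"delta_rot": [0,0,-0.01],"grip": 0},{"linear": [0.2,0.1,-17],"delta_rot": [0,0,-0.01],"grip": 0},{"linear": [0.2,0.1,-17],"delta_rot": [0,0,-0.01],"grip": 0},{"linear": [0.2,0.1,-17],"delta_rot": [0,0,-0.01],"grip": 150},{"linear": [0.2,0.1,-17],"delta_rot": [0,0,-0.01],"grip": 200},{"linear": [0.2,0.1,-17],"delta_rot": [0,0,-0.01],"grip": 255},{"linear": [0.2,0.1,-17],"delta_rot": [0,0,-0.01],"grip": 255},{"linear": [0.2,0.1,-17],"delta_rot": [0,0,-0.01],"grip": 255}], force=40)

```text
time: 4.55
ee_pos: [0.5134, -0.0987, 0.0218]
tcp_rot: [179.9, 0.0, 92.5]
wrist_force: [-0.2, 1.7, 8.1]
opening: 0.032
grasp_force: 40.7
```

Request:
play_rows(targets=[{"linear": [0,0,2],"delta_rot": [0,0,0],"grip": 255},{"linear": [0,0,6],"delta_rot": [0,0,0],"grip": 255},{"linear": [0,0,10],"delta_rot": [0,0,0.05],"grip": 255},{"linear": [-0.5,-4,13],"delta_rot": [0,0,0.1],"grip": 255},{"linear": [-1.8,-8.5,13],"delta_rot": [0,0,0.15],"grip": 255},{"linear": [-2.7,-13,13],"delta_rot": [0,0,0.2],"grip": 255},{"linear": [-3.7,-17.5,13],"delta_rot": [0,0,0.25],"grip": 255},{"linear": [-4.5,-21,13],"delta_rot": [0,0,0.25],"grip": 255},{"linear": [-5,-23.2,13],"delta_rot": [0,0,0.25],"grip": 255},{"linear": [-5.1,-23.9,13],"delta_rot": [0,0,0.25],"grip": 255}], force=40)

```text
time: 5.55
ee_pos: [0.4605, -0.3398, 0.15]
tcp_rot: [-180.0, 0.0, 106.6]
wrist_force: [0.0, 0.4, -2.6]
opening: 0.0317
grasp_force: 40.5
```

```bash
python3 - <<'E'
from h import *
np.set_printoptions(precision=4,suppress=True)
o=bot.get_obs();print(o["ee_pos"],o["tcp_rot"],o["wrist_force"],o["opening"])
p=bot.camera("wrist");save(p,"w2.png");C=cloud(p);x,y,z=C[...,0],C[...,1],C[...,2]
def rect(m,l):
    P=C[m][:,:2].astype(np.float32)
    if len(P)<8: return print(l,len(P))
    print(l,len(P),cv2.minAreaRect(P),C[m].mean(0),C[m].min(0),C[m].max(0))
rect((abs(x-.46)<.05)&(abs(y+.338)<.07)&(z>.072)&(z<.088),"rail")
rect((abs(x-.46)<.09)&(abs(y+.338)<.09)&(z>.16)&(z<.21),"module")
p=bot.camera("scene");np.savez("s2.npz",**p);C=cloud(p);x,y,z=C[...,0],C[...,1],C[...,2]
rect((abs(x-.46)<.05)&(abs(y+.338)<.07)&(z>.072)&(z<.088),"rail")
save(p,"s2.png")
E
```

```text
[ 0.4605 -0.3398  0.15  ] [-179.9756    0.0025  106.6277] [ 0.0131  0.4432 -2.5594] 0.031717879118653945
rail 1637 ((0.45366552472114563, -0.3044118583202362), (0.020079471170902252, 0.036572687327861786), 16.833513259887695) [ 0.4535 -0.3039  0.0794] [ 0.4394 -0.3248  0.0746] [ 0.4677 -0.2845  0.0819]
module 24394 ((0.4602162539958954, -0.3390466570854187), (0.10470462590456009, 0.06130479276180267), 16.192256927490234) [ 0.4581 -0.331   0.1932] [ 0.4068 -0.3717  0.16  ] [ 0.5116 -0.3053  0.21  ]
rail 215 ((0.4637802541255951, -0.3390924036502838), (0.025742165744304657, 0.0997394546866417), 16.272844314575195) [ 0.4642 -0.3393  0.079 ] [ 0.439  -0.3904  0.0722] [ 0.4864 -0.2893  0.0865]
```

View pics/w2.png

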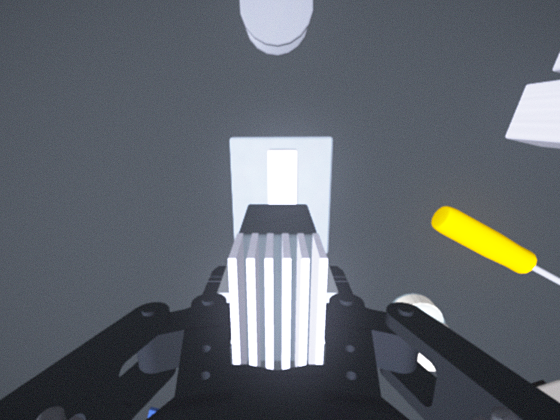

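The wrist view shows the rail's near end at (282,177) and the held fins centred near (278,315). I'll measure the lateral offset between them in this one view.

```bash
python3 - <<'E'
from h import *
np.set_printoptions(precision=4,suppress=True)
o=bot.get_obs();t=o["ee_pos"];a=np.radians(16.6)
p=bot.camera("wrist");C=cloud(p)
n=np.array([np.cos(a),np.sin(a)]);L=(C[...,:2]-t[:2])@n;A=(C[...,:2]-t[:2])@np.array([-n[1],n[0]]);z=C[...,2]
g=p["color"].min(-1)
for l,m in [("fins",(g>150)&(abs(z-.197)<.006)&(abs(L)<.03)),("rail",(abs(z-.08)<.006)&(abs(L)<.03)&(A<.07))]:
    for c in (.0,): print(l,m.sum(),np.percentile(L[m],[.5,50,99.5]),A[m].min(),A[m].max(),z[m].mean())
    for s in np.linspace(A[m].min(),A[m].max(),6)[:-1]:
        k=m&(A>s)&(A<s+(A[m].max()-A[m].min())/5); print("  ",s,L[k].min(),L[k].max(),(L[k].min()+L[k].max())/2)
E
```

```text
fins 6094 [-0.0158  0.0019  0.0162] -0.018349736747703044 0.031388702791463344 0.19694708471772235
   -0.018349736747703044 -0.015965807256244628 0.016219688141817182 0.00012694044278627713
   -0.008402048839869766 -0.01728156357303424 0.017480656905777627 9.95466663716929e-05
   0.0015456390679635112 -0.01723935090455915 0.017556624146780147 0.0001586366211104983
   0.011493326975796789 -0.01888819292558963 0.01949880426929131 0.00030530567185083936
   0.021441014883630066 -0.015987622820318344 0.01626343984542878 0.00013790851255521784
rail 1549 [-0.0075  0.0025  0.0122] 0.017309893717003373 0.052880005892967645 0.07943767297786368
   0.017309893717003373 -0.0070472988736358655 0.012286306668828155 0.0026195038975961446
   0.024423916152196228 -0.006994900775514514 0.012115388057144093 0.0025602436408147895
   0.03153793858738908 -0.006944701250954304 0.012010506011969293 0.002532902380507494
   0.038651961022581935 -0.0075311157064556124 0.01183878985524335 0.002153837074393869
   0.045765983457774786 -0.007500729899969216 0.01236106733630754 0.0024301687181691625
```

Request:
play_rows(targets=[{"linear": [0.2,0.2,-1],"delta_rot": [0,0,0.005],"grip": 255},{"linear": [0.2,0.2,-2.5],"delta_rot": [0,0,0.005],"grip": 255},{"linear": [0.2,0.2,-3.8],"delta_rot": [0,0,0.005],"grip": 255},{"linear": [0.2,0.2,-4.4],"delta_rot": [0,0,0.005],"grip": 255},{"linear": [0.2,0.2,-4.7],"delta_rot": [0,0,0.005],"grip": 255},{"linear": [0.2,0.2,-4.8],"delta_rot": [0,0,0.005],"grip": 255},{"linear": [0.2,0.2,-4.8],"delta_rot": [0,0,0.005],"grip": 255}])

```text
time: 6.4
ee_pos: [0.4636, -0.3358, 0.1023]
tcp_rot: [180.0, 0.0, 107.1]
wrist_force: [0.3, -0.2, -3.2]
opening: 0.0314
grasp_force: 40.7
```

```bash
cat > lat.py <<'E'
from h import *
np.set_printoptions(precision=4,suppress=True)
o=bot.get_obs();t=o["ee_pos"];print(t,o["wrist_force"]);a=np.radians(17)
p=bot.camera("wrist");C=cloud(p)
n=np.array([np.cos(a),np.sin(a)]);L=(C[...,:2]-t[:2])@n;A=(C[...,:2]-t[:2])@np.array([-n[1],n[0]]);z=C[...,2]
g=p["color"].min(-1)
for l,m in [("fins",(g>150)&(abs(z-.149)<.006)&(abs(L)<.03)),("rail",(abs(z-.08)<.006)&(abs(L)<.03)&(A<.07))]:
    print(l,m.sum(),A[m].min(),A[m].max(),z[m].mean())
    for s in np.linspace(A[m].min(),A[m].max(),4)[:-1]:
        k=m&(A>s)&(A<s+(A[m].max()-A[m].min())/3); print("  ",s,np.percentile(L[k],[1,99]),(L[k].min()+L[k].max())/2)
E
python3 lat.py
```

```text
[ 0.4636 -0.3358  0.1023] [ 0.2934 -0.2455 -3.1582]
fins 6164 -0.01758241313039906 0.031537979417657666 0.1492120351842129
   -0.01758241313039906 [-0.0157  0.016 ] 0.00018966168017901103
   -0.0012089489477134854 [-0.0158  0.0161] -4.0400023679233385e-05
   0.01516451523497209 [-0.0156  0.016 ] 0.000136788231487368
rail 1687 0.030031972203021468 0.05126772991656965 0.07973536648363638
   0.030031972203021468 [-0.0136  0.0135] 0.0003393801954069903
   0.03711055810753753 [-0.0101  0.0094] -0.0003530171530838665
   0.044189144012053594 [-0.0099  0.0093] -0.0003438070929417036
```

Request:
play_rows(targets=[{"linear": [0,0,-0.05],"delta_rot": [0,0,0],"grip": 255},{"linear": [0,0,-0.1],"delta_rot": [0,0,0],"grip": 255},{"linear": [0,0,-0.1],"delta_rot": [0,0,0],"grip": 255}])

```text
time: 6.75
ee_pos: [0.4636, -0.3359, 0.1019]
tcp_rot: [180.0, 0.1, 107.1]
wrist_force: [-1.2, 0.7, 3.4]
opening: 0.0317
grasp_force: 41.2
```

Request:
play_rows(targets=[{"linear": [0,0,0],"grip": 140,"delta_rot": [0,0,0]},{"linear": [0,0,0],"grip": 110,"delta_rot": [0,0,0]},{"linear": [0,0,0],"grip": 60,"delta_rot": [0,0,0]},{"linear": [0,0,0],"grip": 0,"delta_rot": [0,0,0]},{"linear": [0,0,0],"grip": 0,"delta_rot": [0,0,0]},{"linear": [0,0,0],"grip": 0,"delta_rot": [0,0,0]}])

```text
time: 7.35
ee_pos: [0.4634, -0.3357, 0.1011]
tcp_rot: [-180.0, -0.0, 107.1]
wrist_force: [-0.3, 0.6, -0.1]
opening: 0.0855
grasp_force: 0.0
```

```bash
python3 lat.py
```

```text
[ 0.4634 -0.3357  0.1011] [-0.299   0.5529 -0.144 ]
fins 5928 -0.015288328097609412 0.03111338882747542 0.14891993919678206
   -0.015288328097609412 [-0.0156  0.016 ] 0.0002755128026414675
   0.00017891087741886413 [-0.0156  0.0161] 0.00022261094509637425
   0.01564614985244714 [-0.0156  0.0161] 0.00022371125614411604
rail 1719 0.02978083695759807 0.05126858871650136 0.07977666073376079
   0.02978083695759807 [-0.0138  0.0143] 0.00015566921019313697
   0.0369434208772325 [-0.01    0.0093] -0.0003706867978382671
   0.04410600479686693 [-0.0099  0.0097] -8.289304698686287e-05
```

Request:
play_rows(targets=[{"linear": [0,0,3],"grip": 0,"delta_rot": [0,0,0]},{"linear": [0,0,8],"grip": 0,"delta_rot": [0,0,0]},{"linear": [0,0,13],"grip": 0,"delta_rot": [0,0,0]},{"linear": [1,1.3,18],"grip": 0,"delta_rot": [0,0,0]},{"linear": [18.1,23.5,22],"grip": 0,"delta_rot": [0,0,-0.22]},{"linear": [18.1,23.5,22],"grip": 0,"delta_rot": [0,0,-0.22]},{"linear": [18.1,23.5,22],"grip": 0,"delta_rot": [0,0,-0.22]},{"linear": [18.1,23.5,22],"grip": 0,"delta_rot": [0,0,-0.22]},{"linear": [18.1,23.5,22],"grip": 0,"delta_rot": [0,0,-0.22]},{"linear": [18.1,23.5,22],"grip": 0,"delta_rot": [0,0,-0.22]}])

```text
time: 8.4
ee_pos: [0.6457, -0.098, 0.3213]
tcp_rot: [180.0, -0.0, 94.5]
wrist_force: [1.3, -0.6, -0.1]
opening: 0.0853
grasp_force: 0.0
```

Request:
play_rows(targets=[{"linear": [0,0,0],"grip": 0,"delta_rot": [0,0,0]},{"linear": [0,0,0],"grip": 0,"delta_rot": [0,0,0]}])

```text
time: 8.6
ee_pos: [0.6449, -0.0999, 0.3204]
tcp_rot: [-179.9, 0.0, 94.6]
wrist_force: [0.2, 0.4, -0.8]
opening: 0.0849
grasp_force: 0.0
```

```bash
python3 - <<'E'
from h import *
np.set_printoptions(precision=4,suppress=True)
o=bot.get_obs();print(o["ee_pos"],o["tcp_rot"],o["q"])
def rect(m,l):
    P=C[m][:,:2].astype(np.float32)
    if len(P)<8: return print(l,len(P))
    print(l,len(P),cv2.minAreaRect(P),C[m].mean(0),C[m].min(0),C[m].max(0))
for n in ["wrist","top","scene"]:
    p=bot.camera(n);save(p,n+"3.png");C=cloud(p);x,y,z=C[...,0],C[...,1],C[...,2];print(n)
    rect((abs(x-.645)<.03)&(abs(y+.1)<.03)&(z>.23)&(z<.26),"knob")
    rect((x<.69)&(x>.6)&(y>-.13)&(y<.08)&(abs(z-.17)<.005),"gate")
    rect((x<.69)&(x>.6)&(abs(y+.04)<.1)&(z>.185)&(z<.2),"rod")
    rect((abs(x-.46)<.07)&(abs(y+.338)<.07)&(z>.14)&(z<.16),"module")
E
```

```text
[ 0.6449 -0.0999  0.3204] [-179.9486    0.0004   94.5685] [ -8.7974  24.8558  44.5129 109.707   -0.0123  76.6341]
wrist
knob 674 ((0.6453588008880615, -0.09750853478908539), (0.019248364493250847, 0.01928146742284298), 19.203889846801758) [ 0.6453 -0.0961  0.2431] [ 0.6356 -0.1076  0.2301] [ 0.6552 -0.0876  0.2461]
gate 5287 ((0.6406368017196655, -0.03337454795837402), (0.030025694519281387, 0.19581244885921478), 4.34851598739624) [ 0.6383 -0.0037  0.1701] [ 0.6186 -0.1299  0.166 ] [0.6623 0.0653 0.174 ]
rod 1694 ((0.6435220837593079, -0.07099355012178421), (0.022775085642933846, 0.1400287002325058), 4.308017730712891) [ 0.6424 -0.0569  0.192 ] [ 0.628  -0.14    0.1851] [ 0.6601 -0.001   0.1986]
module 0
top
knob 0
gate 434 ((0.6357067227363586, 0.02427346259355545), (0.030985044315457344, 0.11250489950180054), 4.200168132781982) [0.6339 0.0306 0.1691] [ 0.6167 -0.0309  0.165 ] [0.6532 0.08   0.1746]
rod 49 ((0.6357515454292297, -0.018678389489650726), (0.016491487622261047, 0.02709024026989937), 9.847989082336426) [ 0.6379 -0.0177  0.1912] [ 0.6268 -0.0311  0.1861] [ 0.6458 -0.0044 
[... 296 characters left out ...]
31623882055283), 15.485285758972168) [ 0.6486 -0.1017  0.2409] [ 0.641  -0.1117  0.2302] [ 0.6565 -0.0927  0.2465]
gate 564 ((0.6393219232559204, -0.02498491108417511), (0.03326324000954628, 0.2121543139219284), 4.218603134155273) [ 0.642  -0.0139  0.17  ] [ 0.6156 -0.1298  0.1651] [0.6614 0.0798 0.1748]
rod 201 ((0.6429461240768433, -0.07258107513189316), (0.018630187958478928, 0.13406093418598175), 2.3897666931152344) [ 0.6444 -0.0722  0.1917] [ 0.6314 -0.1393  0.1851] [ 0.6548 -0.0058  0.1998]
module 216 ((0.46222636103630066, -0.3398675322532654), (0.038628727197647095, 0.05970046669244766), 16.562253952026367) [ 0.4643 -0.3391  0.1478] [ 0.4376 -0.3723  0.14  ] [ 0.4888 -0.3071  0.1554]
```

View pics/wrist3.png

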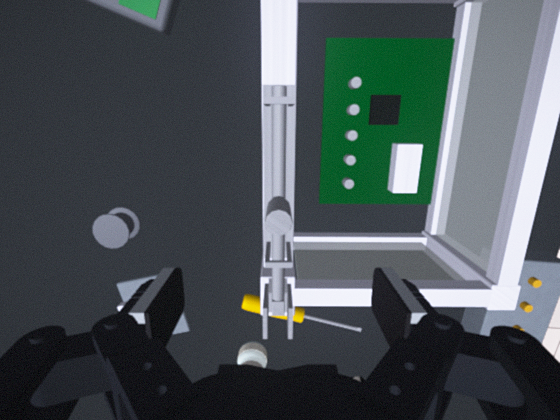

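The wrist view shows the knob at (278,217), the rod along the gate, staples at (280,95) and (278,258), and the keeper at (278,325). Closing across the gate clears the staples. The module stands centred on the rail.

Request:
play_rows(targets=[{"linear": [0.1,0.1,-4],"grip": 0,"delta_rot": [0,0,0]},{"linear": [0.1,0.1,-8],"grip": 0,"delta_rot": [0,0,0]},{"linear": [0.1,0.1,-10.8],"grip": 0,"delta_rot": [0,0,0]},{"linear": [0.1,0.1,-10.8],"grip": 100,"delta_rot": [0,0,0]},{"linear": [0.1,0.1,-10.8],"grip": 180,"delta_rot": [0,0,0]},{"linear": [0.1,0.1,-10.8],"grip": 200,"delta_rot": [0,0,0]},{"linear": [0.1,0.1,-10.8],"grip": 255,"delta_rot": [0,0,0]},{"linear": [0.1,0.1,-10.8],"grip": 255,"delta_rot": [0,0,0]},{"linear": [0.1,0.1,-10.8],"grip": 255,"delta_rot": [0,0,0]}], force=50)

```text
time: 9.65
ee_pos: [0.6459, -0.0999, 0.2152]
tcp_rot: [179.9, 0.1, 94.5]
wrist_force: [-1.5, -1.2, 6.1]
opening: 0.0184
grasp_force: 49.0
```

Request:
play_rows(targets=[{"linear": [0,0,0.4],"grip": 255,"delta_rot": [0,0,0]},{"linear": [0,0,0.8],"grip": 255,"delta_rot": [0,0,0]},{"linear": [0,0,1.2],"grip": 255,"delta_rot": [0,0,0]},{"linear": [0,0,1.6],"grip": 255,"delta_rot": [0,0,0]},{"linear": [0,0,1.6],"grip": 255,"delta_rot": [0,0,0]},{"linear": [0,0,1.6],"grip": 255,"delta_rot": [0,0,0]}])

```text
time: 10.25
ee_pos: [0.6456, -0.0997, 0.2291]
tcp_rot: [180.0, 0.0, 94.5]
wrist_force: [0.9, -1.0, -1.4]
opening: 0.0186
grasp_force: 48.9
```

```bash
python3 - <<'E'
from h import *
o=bot.get_obs();print(o["ee_pos"],o["wrist_force"],o["opening"])
p=bot.camera("wrist");save(p,"w4.png");C=cloud(p);x,y,z=C[...,0],C[...,1],C[...,2]
# rod height profile along gate line, visible on hinge side
gy=np.array([-.075,.997]);gx=np.array([.997,.075]);d=C[...,:2]-np.array([.6459,-.0995])
a=d@gy;l=d@gx
for s in np.arange(.02,.12,.01):
    m=(abs(a-s)<.004)&(abs(l)<.003)
    if m.sum(): print(round(s,3),m.sum(),np.percentile(z[m],[10,50,90]).round(4))
E
```

```text
[ 0.6455557  -0.09965377  0.22909339] [ 0.9152213  -0.96096569 -1.43223646] 0.018578914750821136
0.02 153 [0.2063 0.207  0.2079]
0.03 173 [0.206  0.2069 0.2079]
0.04 180 [0.2061 0.2069 0.2079]
0.05 184 [0.206  0.2069 0.2077]
0.06 192 [0.206  0.207  0.2077]
0.07 1149 [0.207  0.3712 0.3712]
0.08 231 [0.2062 0.2071 0.2082]
0.09 209 [0.2063 0.2077 0.2191]
0.1 80 [0.2059 0.2069 0.2078]
0.11 154 [0.1684 0.1694 0.1704]
```

View pics/w4.png

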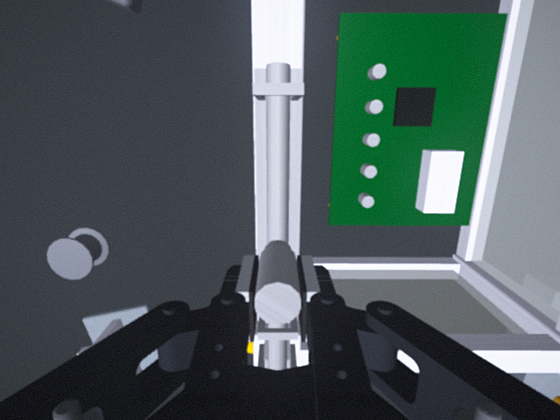

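The knob is gripped at (278,300) and the rod top is at 0.207 m against 0.194 m sagging, so the lift is 13 mm. Drawing now.

Request:
play_rows(targets=[{"linear": [0,0.4,0],"grip": 255,"delta_rot": [0,0,0]},{"linear": [-0.06,0.8,0],"grip": 255,"delta_rot": [0,0,0]},{"linear": [-0.1,1.3,0],"grip": 255,"delta_rot": [0,0,0]},{"linear": [-0.14,1.8,0],"grip": 255,"delta_rot": [0,0,0]}])

```text
time: 10.7
ee_pos: [0.6441, -0.0811, 0.2291]
tcp_rot: [180.0, -0.0, 94.5]
wrist_force: [1.4, -0.3, -2.5]
opening: 0.0186
grasp_force: 48.9
```

Request:
play_rows(targets=[{"linear": [-0.04,0.5,0],"grip": 255,"delta_rot": [0,0,0]},{"linear": [-0.08,1,0],"grip": 255,"delta_rot": [0,0,0]},{"linear": [-0.12,1.5,0],"grip": 255,"delta_rot": [0,0,0]},{"linear": [-0.16,2.1,0],"grip": 255,"delta_rot": [0,0,0]},{"linear": [-0.16,2.1,0],"grip": 255,"delta_rot": [0,0,0]}])

```text
time: 11.2
ee_pos: [0.6424, -0.0596, 0.2292]
tcp_rot: [180.0, -0.0, 94.5]
wrist_force: [0.8, 0.9, -1.0]
opening: 0.0186
grasp_force: 48.9
```

Request:
play_rows(targets=[{"linear": [-0.41,-0.02,0],"grip": 255,"delta_rot": [0,0,-0.025]},{"linear": [-0.83,-0.03,0],"grip": 255,"delta_rot": [0,0,-0.05]},{"linear": [-1.24,-0.04,0],"grip": 255,"delta_rot": [0,0,-0.075]},{"linear": [-1.65,-0.04,0],"grip": 255,"delta_rot": [0,0,-0.1]},{"linear": [-1.65,-0.04,0],"grip": 255,"delta_rot": [0,0,-0.1]}])

```text
time: 11.7
ee_pos: [0.6254, -0.0613, 0.2294]
tcp_rot: [180.0, 0.0, 88.6]
wrist_force: [2.8, 0.7, -1.2]
opening: 0.0184
grasp_force: 49.2
```

Request:
play_rows(targets=[{"linear": [-0.82,0.03,0],"grip": 255,"delta_rot": [0,0,-0.05]},{"linear": [-1.64,0.12,0],"grip": 255,"delta_rot": [0,0,-0.1]},{"linear": [-2.46,0.25,0],"grip": 255,"delta_rot": [0,0,-0.15]},{"linear": [-3.27,0.41,0],"grip": 255,"delta_rot": [0,0,-0.2]},{"linear": [-4.06,0.62,0],"grip": 255,"delta_rot": [0,0,-0.25]},{"linear": [-4.85,0.86,0],"grip": 255,"delta_rot": [0,0,-0.3]},{"linear": [-5.63,1.14,0],"grip": 255,"delta_rot": [0,0,-0.35]},{"linear": [-6.39,1.46,0],"grip": 255,"delta_rot": [0,0,-0.4]},{"linear": [-6.98,1.74,0],"grip": 255,"delta_rot": [0,0,-0.44]},{"linear": [-6.98,1.74,0],"grip": 255,"delta_rot": [0,0,-0.44]}])

```text
time: 12.7
ee_pos: [0.5561, -0.044, 0.2296]
tcp_rot: [179.9, 0.0, 63.5]
wrist_force: [5.5, -3.0, -1.9]
opening: 0.0183
grasp_force: 49.7
```

```bash
python3 - <<'E'
from h import *
o=bot.get_obs();print(o["ee_pos"],o["tcp_rot"],o["wrist_force"],o["opening"],o["qd"].round(2))
v=o["ee_pos"][:2]-[.630,.105];print(np.degrees(np.arctan2(-v[0],-v[1]))+4.3,np.hypot(*v))
p=bot.camera("wrist");C=cloud(p);x,y,z=C[...,0],C[...,1],C[...,2]
d=C[...,:2]-o["ee_pos"][:2];m=(np.hypot(d[...,0],d[...,1])<.09)&(abs(z-.17)<.005)
print(cv2.minAreaRect(C[m][:,:2].astype(np.float32)),m.sum())
p=bot.camera("scene");save(p,"s5.png")
E
```

```text
[ 0.55607895 -0.04402185  0.22961388] [1.79905600e+02 1.66971075e-02 6.34734537e+01] [ 5.46366662 -2.95995753 -1.93417602] 0.018337849824790243 [-0.24  1.02  0.8  -0.25 -0.2  -2.83]
30.68332753095342 0.16634853066750843
((0.5556409358978271, -0.04374510794878006), (0.17895200848579407, 0.030102824792265892), 63.26930618286133) 3916
```

View pics/s5.png

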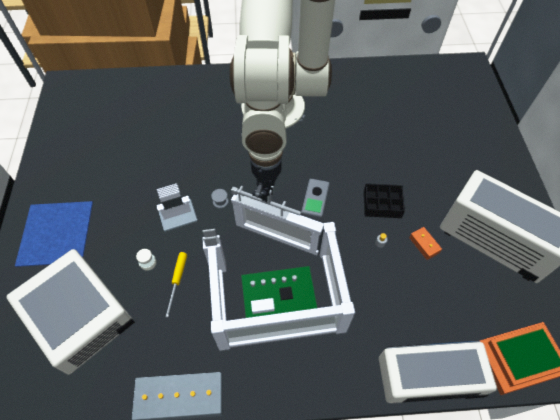

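The scene view shows the gate ajar at about 31°, held at the knob near (265,190). The module stands on the rail at (172,193) and the other things look undisturbed. I'll let it settle, then hand in.

Request:
play_rows(targets=[{"linear": [0,0,0],"grip": 255,"delta_rot": [0,0,0]},{"linear": [0,0,0],"grip": 255,"delta_rot": [0,0,0]},{"linear": [0,0,0],"grip": 255,"delta_rot": [0,0,0]},{"linear": [0,0,0],"grip": 255,"delta_rot": [0,0,0]}])

```text
time: 13.2
ee_pos: [0.5567, -0.0443, 0.2292]
tcp_rot: [179.9, 0.0, 63.6]
wrist_force: [4.8, -2.4, -1.6]
opening: 0.0185
grasp_force: 49.7
```

```bash
python3 -c "
from workcell import bot
print(bot.get_obs()['ee_pos'],bot.job_done())"
```

```text
the job is handed in; nothing more can be done
[ 0.55667137 -0.04430012  0.22919912] None
```

The job is handed in at 13.2 s: the module stands upright and centred on the rail, the bolt was lifted 13 mm and drawn about 40 mm without forcing, and the gate is held about 31° open by the knob.

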